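# Wipe the carving plank clean into the chip box

### The arm

A 6-joint arm with a two-finger parallel gripper is mounted at the origin on the work surface. World frame = base frame: x ahead of the robot, y to its left, z up, the work surface at z = 0. Lengths are in m, angles in degrees, forces in N, time in s.
With the tool pointing down it reaches from about 0.25 to 0.725 m from the base axis. Payload 9.7 kg.
Tool frame: the origin (TCP) lies midway between the tips of the shut fingers; the grasp point (between the pads) lies 19 mm behind it; z points along the fingers, y is the direction in which the jaws open and shut (so a half turn about z gives the same grasp; the last joint's range is limited). The gripper opens to 85 mm and grips with 20 to 120 N. Pads are 22 mm wide; open, the fingers measure 114 mm over their backs; the gripper's body (76 mm by 85 mm) begins 54 mm behind the grasp point. The pads swing forward as they close: fully open they stand 13 mm farther back than shut.
Start: joints at [-68.182, 4.979, 10.078, 95.1, 0, 90], TCP at [0.204, -0.511, 0.231] pointing down, gripper open.
Joint ranges: [-179.16, 179.16], [-48.56, 103.87], [-65.8, 70.77], [-126.05, 130.52], [-82.76, 87.17], [-180, 180]. Speed limits (degrees/s): [127.2, 127.2, 147.25, 180, 180, 180].

### API

Orientations are given as [roll, pitch, yaw] about the fixed x, y, z axes, in that order (R = Rz(yaw) Ry(pitch) Rx(roll)).
In Python, from workcell import get_obs, camera, get_calibration, job_done gives the robot as it stands.
- The arm moves only by the tool play_rows, never from a script. Its argument "commands" is text: rows parted by semicolons, each of 5 numbers parted by spaces: the opening, from 0 (shut) to 1 (fully open), then the shift along the world's x, y, z in mm, then the turn about the world's z in degrees. A call has 1 to 10 rows; each row is the pose to reach, as a shift and turn from the pose commanded when the call began; what a row does not reach only later rows make up. A row lasts 1/12 s, in which the tool goes at most 41.7 mm and 7.16 degrees, less where a joint would pass 70% of its speed; a pose out of reach is approached as far as the arm can. A call with a gripper value outside its range is refused whole. The fingers move at their own pace and stop on an object; "force" is the grip in N (left out, the last holds). Time passes only in rows, so rows that repeat a pose let the fingers close. It gives the time, the measured TCP pose, the force and the opening at its end, in the units of the state.
- get_obs(): the state, without advancing time (a new reading comes with each control period).
- camera(name): name is "scene" or "top"; returns the picture (400x640x3 uint8, red, green, blue); there is no depth.
- get_calibration(name): a dict with "fx", "fy", "cx", "cy" (pixels), "k1" (the pictures are not rectified: a ray, as slopes to the right and down, at radius r is drawn at 1 + k1 r^2 times it, then the intrinsics apply), "eye" and "attitude" of the camera in the world. Camera axes: x right, y down, z forward; pixel columns grow to the right and rows downward; lengths in m; the calibration is good to about 2 mm. A picture is of the moment at which its call begins. get_calibration takes no time and is no camera call.
- job_done(): hands the job in, once; it reports no verdict.
The state is a dict: "time": time; "q": joint angles; "qd": joint speeds; "joint_efforts": joint torques, N m; "ee_pos": TCP position; "tcp_rot": TCP orientation; "wrist_force": force on the tool from outside, world axes, zero at the start; "torque": the same for the moment, N m; "opening": finger opening in m.
Only numpy, scipy, OpenCV 4.12 (cv2) and the standard library are available. Lean on these libraries where they do the work, as an engineer would, in place of code of your own. Each camera call takes 0.05 s, during which the arm holds its last target.

### The job

Take the scraper block and wipe all three wood chips off the end of the carving plank, through the hanging flap and into the chip box, without touching the chips with your fingers. Then draw the scraper back so that the flap falls shut, and stand it on the bench again, off the plank, flat on its foot. Leave the bowls and the mallet where they are.

Things in the scene. Friction and masses are not known exactly. Their poses are not given: they have to be found in the camera images.
- plank: Carving plank, brown wood, fixed to the bench: 270 mm along x, 360 mm along y, flat top 100 mm above the bench, no rims, so chips can fall off its sides. Origin at bench level under the plank's middle; z up, +y points along the plank to the chip box: dark steel, wire grille on top, 174 mm high, against the plank's +y end from y = 180 to 380 mm; inside, a steep chute leads down to its floor, 95 mm below the plank top.
- mouth (a point): Middle of the plank's +y end edge, on the plank's top: the sill of the chip box's mouth (180 mm in +y of the plank's origin, same axes). The mouth is 270 mm wide and 60 mm high, closed by the flap 6 mm beyond the sill. Above it is a fixed wooden crossbar, 2 to 18 mm beyond the sill, 60 to 74 mm above the plank's top.
- flap (a joint): Angle of the metal flap hanging in the mouth (rad): 0 shut, up to 1.5 swung into the box. Hinged along its upper edge 58 mm above the plank's top; 262 mm wide, hangs to 2 mm above the plank's top. Opens only inwards (+y of the plank), yields to about 1 N; a weak spring swings it shut once nothing holds it open.
- scraper_grip (a point): Middle of the upright dark grip (42 mm along x, 28 along y, 62 high) of the loose scraper block, 60 mm above its underside; it stands on the bench. z up, +y forward. Under the grip is a flat wooden foot, 200 mm along x, 80 along y, 28 high, a steel blade along its front. The grip is at the rear: blade face 65 mm in +y of this point, rear edge 15 mm in -y. About 0.3 kg.
- scraper: The same scraper block; origin in the middle of its foot's underside, 25 mm in +y of the grip's axis, same axes.
- chip0_mid (a point): Middle of a loose flat wood chip, 72 x 34 x 12 mm (x, y, z), about 18 g, lying on the plank; the point is 6 mm above its underside.
- chip1_mid (a point): Middle of a loose flat wood chip, 64 x 38 x 14 mm (x, y, z), about 18 g, lying on the plank; the point is 7 mm above its underside.
- chip2_mid (a point): Middle of a loose flat wood chip, 76 x 28 x 12 mm (x, y, z), about 18 g, lying on the plank; the point is 6 mm above its underside.
- bowl_a: Bystander: wooden bowl, 124 mm across, 60 mm high, on the bench; origin under its middle.
- bowl_b: Bystander: wooden bowl, 110 mm across, 55 mm high, on the bench; origin under its middle.
- mallet: Bystander: wooden mallet lying on the bench; origin under its head (100 mm long along y, 72 mm thick); the handle reaches 190 mm in -x.
Mind the look-alikes: they are no part of the job. What is shaped like the scraper but blue or red is not meant.

How it is judged:
By the outcome, as a careful person would: the job done as asked, in the order asked, and still so for the second after the job is handed in, with the robot touching nothing.
It also fails if it takes over 61 s, if anything falls off the work surface, if the arm or the gripper's body presses on something with over 40 N, if the wrist force passes 120 N, or if a joint passes its speed limit or range.

## Working session

There is one attempt and no reset: what is moved stays moved. The work goes in short steps, Python scripts to look and compute and a tool call to move; the robot and the scene stay as the last step left them, time stands still between calls to the robot, and variables do not carry over. Pictures are saved under pics/ and viewed, and the job is handed in when it is done.

Besides the shell and the picture viewer there is one more tool, called as name(argument=value, ...) on one line, values as JSON. play_rows: Moves the arm, as the interface text tells. Its arguments: {"type":"object","properties":{"commands":{"type":"string"},"force":{"type":"number"}},"required":["commands"]}

```bash
mkdir -p pics
python3 - <<'E'
from workcell import *
import cv2
for n in("scene","top"):
    cv2.imwrite(f"pics/{n}0.png",camera(n)[:,:,::-1]); print(get_calibration(n))
o=get_obs();print(o)
E
```

```text
{'fx': 454.8261613507633, 'fy': 454.8261613507633, 'cx': 318.4527021156966, 'cy': 204.56448578726904, 'k1': -0.13144796750224652, 'eye': array([1.52496354, 0.24450043, 0.82176437]), 'attitude': array([-123.64906218,   -1.10974277,  112.58399721])}
{'fx': 516.7199277241692, 'fy': 516.7199277241692, 'cx': 327.6447374071954, 'cy': 209.87112217595453, 'k1': 0.0020611484636764736, 'eye': array([ 0.2923689 , -0.14793323,  1.46644864]), 'attitude': array([-169.69396133,    0.91139518,  -88.55981193])}
{'time': 0.1, 'q': array([-6.81823065e+01,  5.00875781e+00,  1.00401222e+01,  9.50986459e+01,
       -9.99695198e-04,  9.00011157e+01]), 'qd': array([-0.03900321, -0.06614045,  0.11388718,  0.03848728, -0.0021671 ,
       -0.04690308]), 'joint_efforts': array([-1.07385145e-03, -5.21561944e+01,  4.65652764e+01,  1.60511525e-02,
       -9.18207343e-05, -5.53731695e-06]), 'ee_pos': array([ 0.20433438, -0.51042859,  0.2306563 ]), 'tcp_rot': array([-1.79932718e+02,  1.00100470e-03,  2.18165790e+01]), 'wrist_force': array([ 0.75572667, -0.28090936, -0.33834122]), 'torque': array([ 0.02919384, -0.01029945,  0.01994874]), 'opening': 0.08533977861124627}
```

View pics/scene0.png

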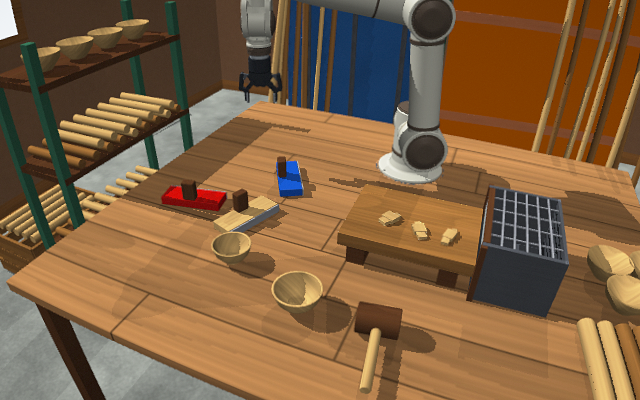

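View pics/top0.png

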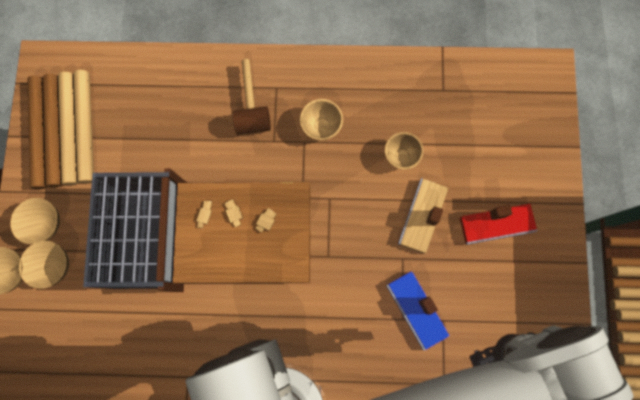

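The scene view shows the wood scraper at about (248,213), red and blue look-alikes at (193,198) and (290,180), and the plank with its chips at (390,218), (420,232) and (450,236). In the top view the scraper is at about (424,215) with its grip at (435,215), and the chips are at (204,214), (233,213) and (264,220).

```bash
cat > h.py <<'E'
import numpy as np,cv2
from scipy.spatial.transform import Rotation as R
from workcell import get_calibration
def cam(n):
    c=get_calibration(n);K=np.array([[c['fx'],0,c['cx']],[0,c['fy'],c['cy']],[0,0,1]])
    return K,np.array([c['k1'],0,0,0,0.]),R.from_euler('xyz',c['attitude'],degrees=True).as_matrix(),c['eye']
def cast(n,px,z):
    K,d,M,e=cam(n);p=cv2.undistortPoints(np.array(px,float).reshape(-1,1,2),K,d).reshape(-1,2)
    r=np.c_[p,np.ones(len(p))]@M.T
    return e+r*((z-e[2])/r[:,2])[:,None]
def proj(n,P):
    K,d,M,e=cam(n);P=np.array(P,float).reshape(-1,3)
    return cv2.projectPoints((P-e)@M,np.zeros(3),np.zeros(3),K,d)[0].reshape(-1,2)
E
python3 - <<'E'
from h import *
print(proj("top",[[0,0,0]]),proj("scene",[[0,0,0]]))
t=cv2.imread("pics/top0.png");s=cv2.imread("pics/scene0.png")
cv2.imwrite("pics/a.png",np.vstack([cv2.resize(t[160:300,80:320],(800,467),interpolation=cv2.INTER_CUBIC)]))
cv2.imwrite("pics/b.png",cv2.resize(t[160:360,370:550],(540,600),interpolation=cv2.INTER_CUBIC))
cv2.imwrite("pics/c.png",cv2.resize(s[170:320,200:300],(400,600),interpolation=cv2.INTER_CUBIC))
cv2.imwrite("pics/d.png",cv2.resize(s[170:330,330:580],(800,512),interpolation=cv2.INTER_CUBIC))
E
```

```text
[[278.71962295 412.66049291]] [[409.38772894 166.89230862]]
```

View pics/a.png

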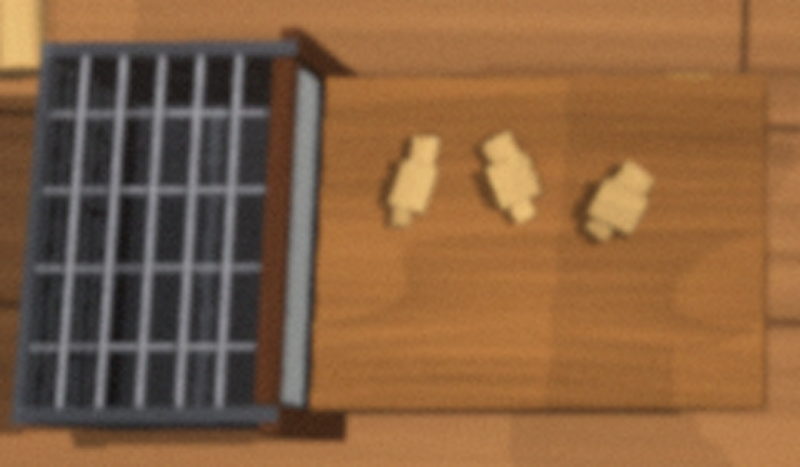

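View pics/b.png

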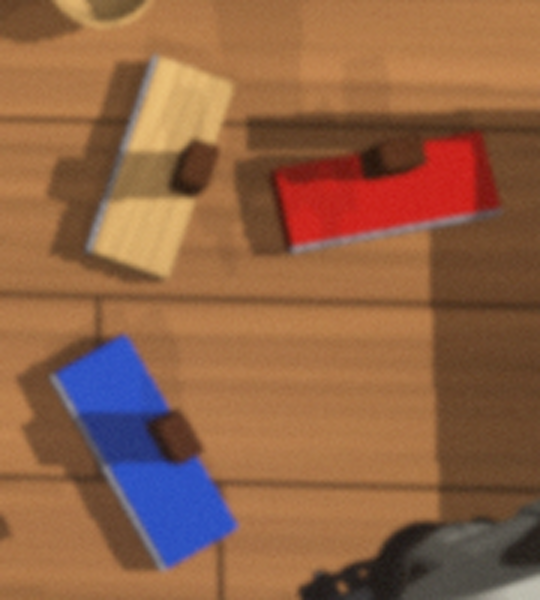

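View pics/c.png

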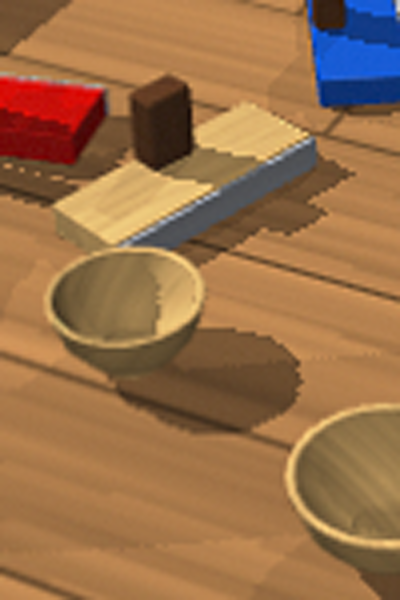

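View pics/d.png

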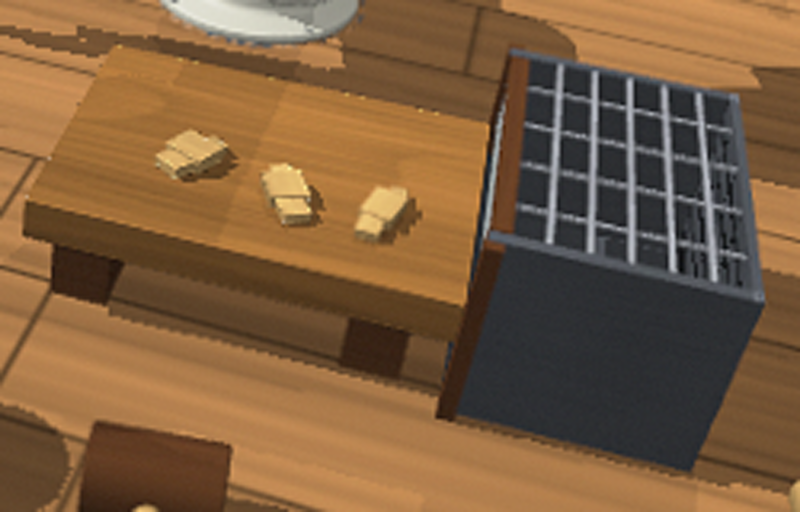

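Run:
```python
from h import *
np.set_printoptions(suppress=True,precision=4)
A=lambda l:np.array(l)/3.3333+[80,160]-.35
B=lambda l:np.array(l)/3+[370,160]-.33
D=lambda l:np.array(l)/3.2+[330,170]-.35
C=lambda l:np.array(l)/4+[200,170]-.4
print("plank top",cast("top",A([[768,76],[768,408],[310,410],[325,76]]),.1))
print("plank scene",cast("scene",D([[25,200],[115,45],[488,122],[465,303]]),.1))
print("foot top",cast("top",B([[155,55],[235,84],[163,280],[88,250]]),.028))
print("foot scene",cast("scene",C([[55,207],[123,247],[316,140],[250,102]]),.028))
print("grip top scene",cast("scene",C([[130,95],[152,108],[192,86],[170,74]]),.091))
t=cv2.imread("pics/top0.png")
h=cv2.cvtColor(t,cv2.COLOR_BGR2HSV)
m=((h[...,2]>175)&(h[...,1]<160)).astype(np.uint8);mm=np.zeros_like(m);mm[190:245,180:300]=m[190:245,180:300]
n,l,st,ce=cv2.connectedComponentsWithStats(mm)
for i in range(1,n):
    if st[i,4]>40:
        q=np.argwhere(l==i)[:,::-1]
        print(st[i],cast("top",[ce[i]],.11)); w=cast("top",q,.11);print(w.min(0),w.max(0))
```

```text
plank top [[ 0.6149 -0.0703  0.1   ]
 [ 0.3469 -0.0787  0.1   ]
 [ 0.3365  0.2832  0.1   ]
 [ 0.6071  0.2923  0.1   ]]
plank scene [[ 0.6186 -0.0632  0.1   ]
 [ 0.3508 -0.0708  0.1   ]
 [ 0.3373  0.2838  0.1   ]
 [ 0.6048  0.2931  0.1   ]]
foot top [[ 0.6516 -0.3835  0.028 ]
 [ 0.625  -0.4588  0.028 ]
 [ 0.4375 -0.3893  0.028 ]
 [ 0.4638 -0.32    0.028 ]]
foot scene [[ 0.6301 -0.4506  0.028 ]
 [ 0.6515 -0.378   0.028 ]
 [ 0.4695 -0.3136  0.028 ]
 [ 0.4418 -0.3874  0.028 ]]
grip top scene [[ 0.5562 -0.4243  0.091 ]
 [ 0.565  -0.3998  0.091 ]
 [ 0.5259 -0.3881  0.091 ]
 [ 0.5177 -0.4122  0.091 ]]
[197 201  15  29 255] [[0.52   0.2094 0.11  ]]
[0.4793 0.192  0.11  ] [0.5556 0.2281 0.11  ]
[226 200  16  28 282] [[0.524  0.1314 0.11  ]]
[0.4867 0.1106 0.11  ] [0.5597 0.153  0.11  ]
[257 208  19  23 256] [[0.509  0.0429 0.11  ]]
[0.4801 0.02   0.11  ] [0.54   0.0664 0.11  ]
```

play_rows(commands="1 336 104 0 49;1 336 104 0 49;1 336 104 0 49;1 336 104 0 49;1 336 104 0 49;1 336 104 0 49;1 336 104 0 49;1 336 104 0 49;1 336 104 0 49;1 336 104 0 49", force=60)

```text
time: 0.93
ee_pos: [0.544, -0.4043, 0.229]
tcp_rot: [-179.9, -0.1, 71.1]
wrist_force: [0.3, -0.8, -0.1]
opening: 0.0854
```

play_rows(commands="1 0 0 -80 0;1 0 0 -80 0;1 0 0 -80 0;1 0 0 -80 0")

```text
time: 1.27
ee_pos: [0.5386, -0.4059, 0.1494]
tcp_rot: [-179.7, -0.1, 70.8]
wrist_force: [0.9, 0.5, 0.3]
opening: 0.0856
```

Run:
```python
from workcell import *
from h import *
t=camera("top")[:,:,::-1];s=camera("scene")[:,:,::-1]
cv2.imwrite("pics/e.png",np.hstack([cv2.resize(t[140:290,380:480],(400,600),interpolation=2),cv2.resize(s[120:270,200:300],(400,600),interpolation=2)]))
o=get_obs();print(o['ee_pos'],o['tcp_rot'])
```

```text
[ 0.54069805 -0.40744661  0.1544645 ] [1.79822446e+02 6.05298256e-02 7.07847694e+01]
```

View pics/e.png

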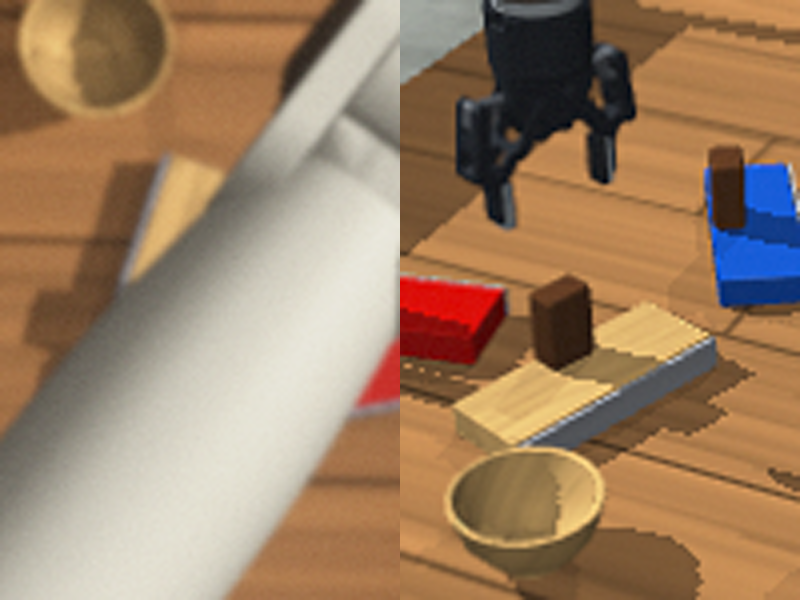

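The fingers straddle the grip: in the right half of the picture they are at about (500,210) and (605,165), over the grip at (562,290). I'm descending.

play_rows(commands="1 0 0 -30 0;1 0 0 -60 0;1 0 0 -90 0;1 0 0 -107 0;1 0 0 -107 0;1 0 0 -107 0")

```text
time: 1.87
ee_pos: [0.5412, -0.4075, 0.0469]
tcp_rot: [179.9, 0.0, 70.8]
wrist_force: [0.3, -0.3, 1.5]
opening: 0.0853
```

play_rows(commands="0 0 0 0 0;0 0 0 0 0;0 0 0 0 0;0 0 0 0 0;0 0 0 0 0;0 0 0 0 0;0 0 0 0 0;0 0 0 0 0", force=60)

```text
time: 2.53
ee_pos: [0.5411, -0.4072, 0.0462]
tcp_rot: [179.9, 0.1, 70.8]
wrist_force: [0.5, 0.0, 6.3]
opening: 0.0411
```

play_rows(commands="0 0 0 15 0;0 0 0 35 0;0 0 0 65 0;0 0 0 95 0;0 0 0 125 0;0 0 0 150 0;0 0 0 150 0;0 0 0 150 0", force=80)

```text
time: 3.2
ee_pos: [0.541, -0.407, 0.1959]
tcp_rot: [179.8, 0.1, 70.8]
wrist_force: [0.6, 0.3, -3.1]
opening: 0.0412
```

Run:
```python
from workcell import *
from h import *
t=camera("top")[:,:,::-1];s=camera("scene")[:,:,::-1]
cv2.imwrite("pics/f.png",np.hstack([cv2.resize(t[140:290,380:480],(400,600),interpolation=2),cv2.resize(s[120:270,200:300],(400,600),interpolation=2)]))
o=get_obs();print(o['ee_pos'],o['tcp_rot'],o['wrist_force'],o['torque'],o['opening'])
```

```text
[ 0.54015855 -0.4063898   0.19275323] [-1.79895766e+02 -3.00117179e-02  7.08201678e+01] [ 0.804318    0.43978679 -2.94119778] [-0.08254025 -0.02850464  0.02670985] 0.041107942078692755
```

View pics/f.png

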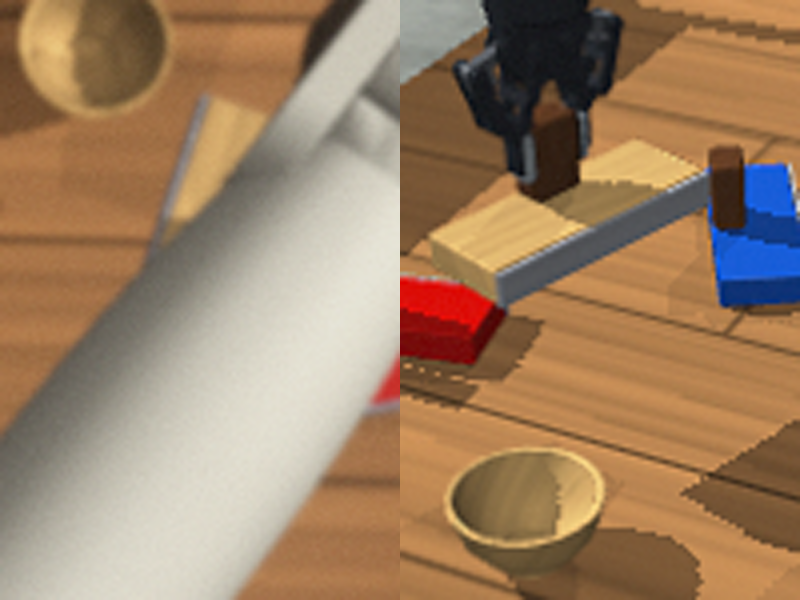

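It lifted level: the foot is at about (570,220) in the right half, with no tilt. Next I carry it over the plank's near end.

play_rows(commands="0 -3 25 0 2;0 -8 60 0 5;0 -13 100 0 8;0 -19 140 0 11;0 -24 180 0 14;0 -29 220 0 16;0 -34 260 0 18;0 -39 300 0 20;0 -43 330 0 21;0 -45 344 0 21")

```text
time: 4.13
ee_pos: [0.4939, -0.0593, 0.1927]
tcp_rot: [-179.9, -0.1, 92.0]
wrist_force: [-0.6, -0.7, -2.7]
opening: 0.0413
```

play_rows(commands="0 0 0 -15 0;0 0 0 -30 0;0 0 0 -38 0;0 0 0 -38 0")

```text
time: 4.47
ee_pos: [0.4938, -0.0624, 0.1531]
tcp_rot: [-179.7, -0.0, 91.8]
wrist_force: [-0.5, -0.7, -2.6]
opening: 0.0412
```

Run:
```python
from workcell import *
from h import *
t=camera("top")[:,:,::-1];s=camera("scene")[:,:,::-1]
cv2.imwrite("pics/g1.png",cv2.resize(t[150:310,80:360],(800,457),interpolation=2))
cv2.imwrite("pics/g2.png",cv2.resize(s[130:310,300:580],(800,514),interpolation=2))
o=get_obs();print(o['ee_pos'],o['tcp_rot'],o['wrist_force'],o['torque'],o['opening'])
```

```text
[ 0.49492906 -0.06275007  0.15566598] [-1.79907861e+02 -1.49119051e-02  9.17932931e+01] [ 0.42105167  0.39703849 -2.00535085] [-0.02524109 -0.02070264 -0.0136395 ] 0.040893906621685024
```

View pics/g1.png

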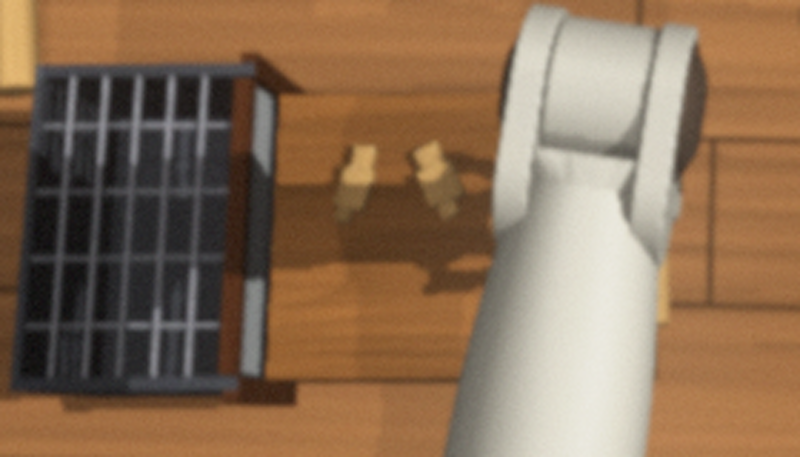

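View pics/g2.png

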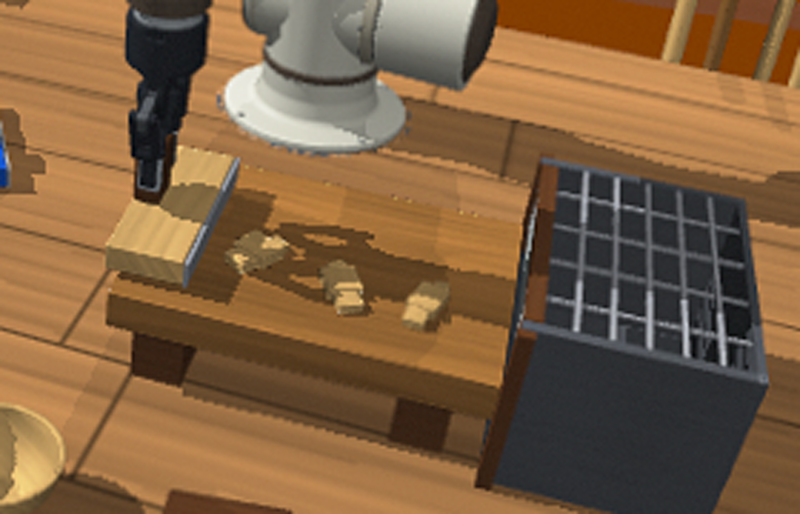

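The blade is clear behind all the chips. In the scene crop it runs from (240,160) to (185,280), and the nearest chip is at (258,250). I'm lowering until contact.

play_rows(commands="0 0 0 -3 0;0 0 0 -6 0;0 0 0 -7 0;0 0 0 -7 0;0 0 0 -7 0")

```text
time: 4.98
ee_pos: [0.4955, -0.0627, 0.1494]
tcp_rot: [180.0, 0.0, 91.8]
wrist_force: [0.3, -0.4, -3.0]
opening: 0.0413
```

play_rows(commands="0 0 0 -1 0;0 0 0 -2 0;0 0 0 -2 0;0 0 0 -2 0")

```text
time: 5.32
ee_pos: [0.4954, -0.0626, 0.1472]
tcp_rot: [-180.0, -0.0, 91.8]
wrist_force: [-0.5, 0.3, -3.3]
opening: 0.0411
```

play_rows(commands="0 0 0 -1 0;0 0 0 -1 0;0 0 0 -1 0")

```text
time: 5.57
ee_pos: [0.4955, -0.0626, 0.1463]
tcp_rot: [180.0, 0.0, 91.8]
wrist_force: [0.4, 0.6, -2.8]
opening: 0.0412
```

play_rows(commands="0 0 0 -1 0;0 0 0 -1 0;0 0 0 -1 0")

```text
time: 5.82
ee_pos: [0.4955, -0.0626, 0.1462]
tcp_rot: [179.9, 0.0, 91.8]
wrist_force: [-2.1, 0.6, 5.2]
opening: 0.0411
```

play_rows(commands="0 0 6 0 0;0 -1 14 0 0;0 -1 22 0 0;0 -1 30 0 0;0 -1 38 0 0;0 -1 46 0 0;0 -2 54 0 0;0 -2 62 0 0;0 -2 70 0 0;0 -2 78 0 0")

```text
time: 6.65
ee_pos: [0.4939, 0.0155, 0.1462]
tcp_rot: [179.9, 0.1, 91.8]
wrist_force: [-0.3, -4.0, 5.4]
opening: 0.041
```

play_rows(commands="0 0 8 0 0;0 -1 16 0 0;0 -1 24 0 0;0 -1 32 0 0;0 -1 40 0 0;0 -1 48 0 0;0 -2 56 0 0;0 -2 64 0 0;0 -2 72 0 0;0 -2 72 0 0")

```text
time: 7.48
ee_pos: [0.4918, 0.0886, 0.1462]
tcp_rot: [179.9, -0.0, 91.9]
wrist_force: [0.4, 3.0, 6.6]
opening: 0.0412
```

Run:
```python
from workcell import *
from h import *
s=camera("scene")[:,:,::-1]
cv2.imwrite("pics/g3.png",cv2.resize(s[130:310,300:580],(800,514),interpolation=2))
o=get_obs();print(o['ee_pos'],o['tcp_rot'],o['wrist_force'],o['torque'],o['opening'])
```

```text
[0.49182929 0.08861197 0.14622576] [ 1.79895361e+02 -6.74427948e-02  9.18623244e+01] [0.36490679 2.94327117 6.31166147] [ 0.51460663  0.28069222 -0.16606506] 0.04092926880962624
```

View pics/g3.png

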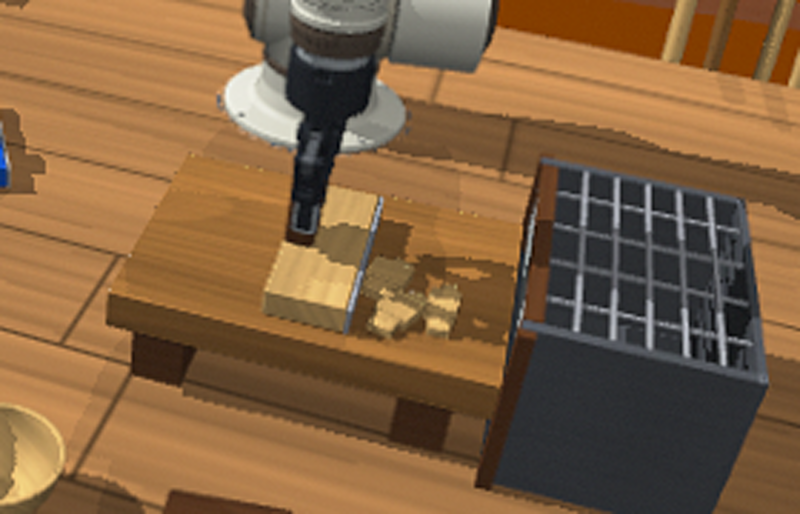

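Run:
```python
from h import *
c=np.array([[372,335],[395,342],[365,305],[350,330],[378,200],[460,330],[430,335]])/2.857+[300,130]
print(cast("scene",c,.105).round(3))
```

```text
[[0.589 0.177 0.105]
 [0.591 0.198 0.105]
 [0.548 0.162 0.105]
 [0.59  0.157 0.105]
 [0.365 0.14  0.105]
 [0.55  0.25  0.105]
 [0.568 0.225 0.105]]
```

The chips are bunched ahead of the blade and the outermost reaches x≈0.59, just inside the blade's end. I'm continuing gently and will check again.

play_rows(commands="0 0 6 0 0;0 0 12 0 0;0 0 18 0 0;0 0 24 0 0;0 0 30 0 0;0 0 36 0 0;0 0 42 0 0;0 0 48 0 0;0 0 48 0 0")

```text
time: 8.28
ee_pos: [0.4918, 0.1364, 0.1462]
tcp_rot: [179.9, -0.0, 91.8]
wrist_force: [-0.3, 0.4, 6.4]
opening: 0.0412
```

Run:
```python
from workcell import *
from h import *
s=camera("scene")[:,:,::-1]
cv2.imwrite("pics/g4.png",cv2.resize(s[180:280,400:540],(800,571),interpolation=2))
o=get_obs();print(o['ee_pos'],o['tcp_rot'],o['wrist_force'],o['torque'],o['opening'])
```

```text
[0.49181105 0.13630559 0.14621352] [ 1.79898649e+02 -4.79363962e-02  9.18409897e+01] [-0.57229893  1.52766832  6.03254221] [ 0.14605287  0.11536577 -0.17752734] 0.04161898668446227
```

View pics/g4.png

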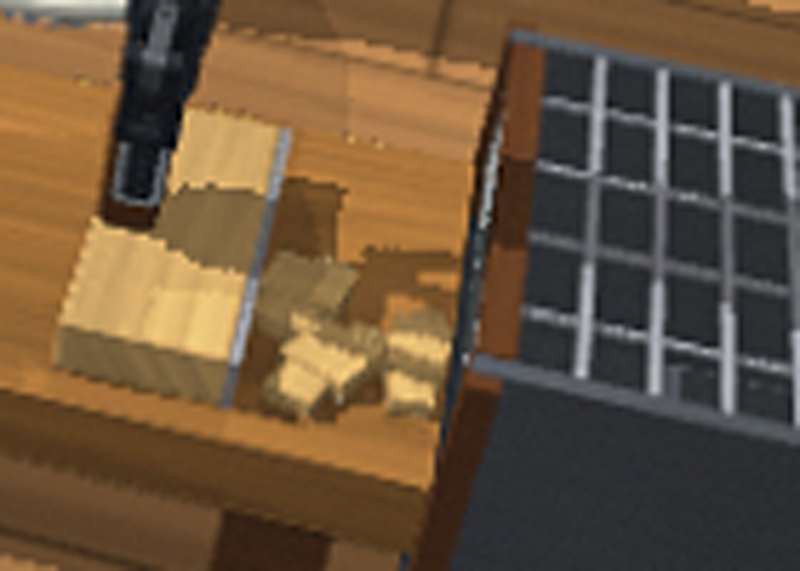

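Run:
```python
from h import *
c=np.array([[303,420],[262,395],[232,405],[437,415],[385,405],[435,500],[270,405],[447,430]])/5.714+[400,180]
print(cast("scene",c,.101).round(3))
```

```text
[[0.586 0.235 0.101]
 [0.575 0.215 0.101]
 [0.588 0.204 0.101]
 [0.558 0.291 0.101]
 [0.56  0.268 0.101]
 [0.617 0.297 0.101]
 [0.581 0.22  0.101]
 [0.567 0.297 0.101]]
```

play_rows(commands="0 0 6 0 0;0 0 12 0 0;0 0 18 0 0;0 0 24 0 0;0 0 30 0 0;0 0 36 0 0;0 0 42 0 0;0 0 48 0 0;0 0 54 0 0;0 0 60 0 0")

```text
time: 9.17
ee_pos: [0.4918, 0.1954, 0.1462]
tcp_rot: [179.9, 0.1, 91.8]
wrist_force: [0.1, -6.3, 7.2]
opening: 0.0413
```

Run:
```python
from workcell import *
from h import *
s=camera("scene")[:,:,::-1]
cv2.imwrite("pics/g5.png",cv2.resize(s[180:280,400:540],(800,571),interpolation=2))
o=get_obs();print(o['ee_pos'],o['tcp_rot'],o['wrist_force'],o['torque'],o['opening'])
```

```text
[0.49176486 0.19629531 0.14621977] [1.79901071e+02 1.15690904e-02 9.18091184e+01] [ 0.14472478 -0.53722891  5.65330357] [-0.10100891 -0.00396244 -0.06634845] 0.04122879500395642
```

View pics/g5.png

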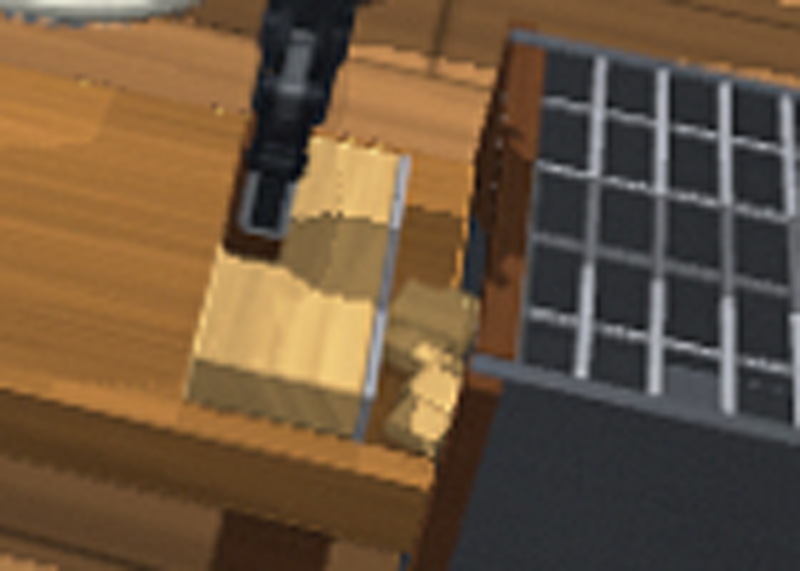

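One chip is through and the flap is opening; the other two are entering at about (430,330) and (430,410). I'm carrying on.

play_rows(commands="0 0 6 0 0;0 0 12 0 0;0 0 18 0 0;0 0 24 0 0;0 0 30 0 0;0 0 36 0 0;0 0 40 0 0;0 0 40 0 0")

```text
time: 9.88
ee_pos: [0.4917, 0.2362, 0.1462]
tcp_rot: [179.9, -0.0, 91.8]
wrist_force: [0.7, -0.2, 6.1]
opening: 0.0409
```

Run:
```python
from workcell import *
from h import *
s=camera("scene")[:,:,::-1];t=camera("top")[:,:,::-1]
cv2.imwrite("pics/g6.png",np.vstack([cv2.resize(s[200:270,440:540],(429,300),interpolation=2),cv2.resize(t[170:290,85:257],(429,300),interpolation=2)]))
o=get_obs();print(o['ee_pos'],o['tcp_rot'],o['wrist_force'],o['torque'],o['opening'])
```

```text
[0.4917136  0.23616934 0.14620185] [ 1.79908736e+02 -5.57428976e-02  9.18259899e+01] [0.16588265 0.12588034 5.9622712 ] [-0.00131189  0.0773957  -0.1144141 ] 0.04057482439420079
```

View pics/g6.png

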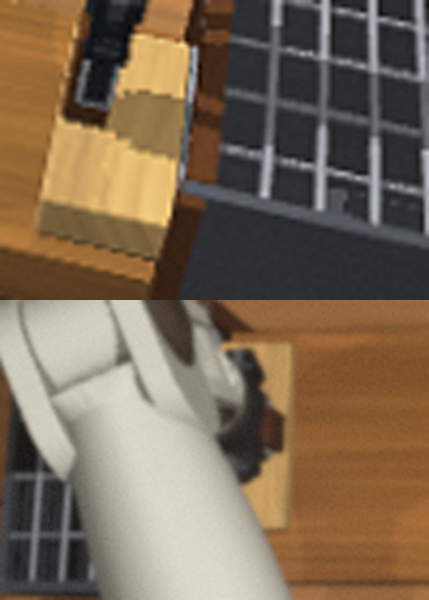

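play_rows(commands="0 0 6 0 0;0 0 12 0 0;0 0 18 0 0;0 0 24 0 0;0 0 27 0 0;0 0 27 0 0;0 0 27 0 0;0 0 27 0 0")

```text
time: 10.65
ee_pos: [0.4917, 0.263, 0.1462]
tcp_rot: [179.9, -0.0, 91.8]
wrist_force: [-0.8, -1.2, 5.5]
opening: 0.0413
```

Run:
```python
from workcell import *
from h import *
s=camera("scene")[:,:,::-1]
cv2.imwrite("pics/g7.png",cv2.resize(s[180:280,430:570],(800,571),interpolation=2))
```

```text
(no output)
```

View pics/g7.png

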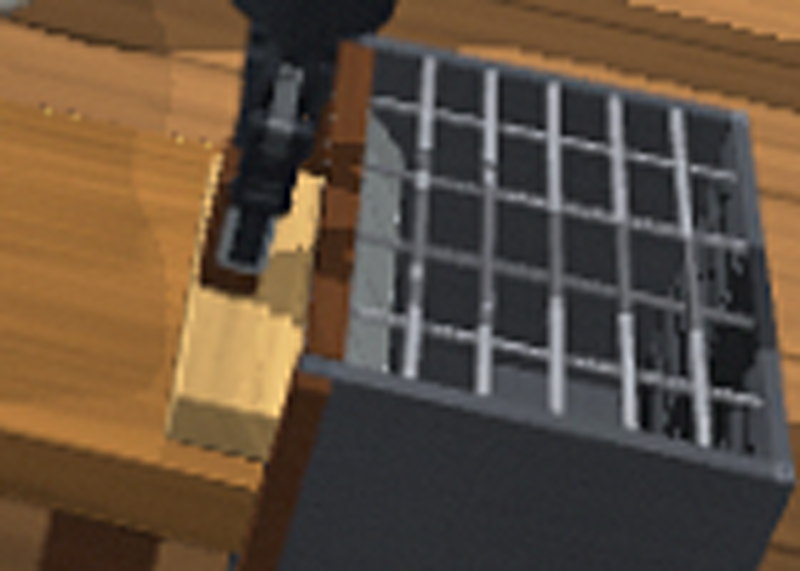

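The flap (light grey, around (385,280)) is pushed in and no chips are left on the plank. I'm drawing back.

play_rows(commands="0 0 -8 0 0;0 0 -18 0 0;0 1 -30 0 0;0 1 -45 0 0;0 1 -62 0 0;0 2 -80 0 0;0 2 -100 0 0;0 3 -120 0 0;0 3 -130 0 0;0 3 -130 0 0")

```text
time: 11.53
ee_pos: [0.4948, 0.1309, 0.1463]
tcp_rot: [179.9, -0.0, 91.7]
wrist_force: [-0.7, -4.6, 7.4]
opening: 0.0413
```

Run:
```python
from workcell import *
from h import *
s=camera("scene")[:,:,::-1];t=camera("top")[:,:,::-1]
cv2.imwrite("pics/i1.png",cv2.resize(s[130:310,300:580],(800,514),interpolation=2))
cv2.imwrite("pics/i2.png",cv2.resize(t[160:300,80:320],(800,467),interpolation=2))
```

```text
(no output)
```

View pics/i1.png

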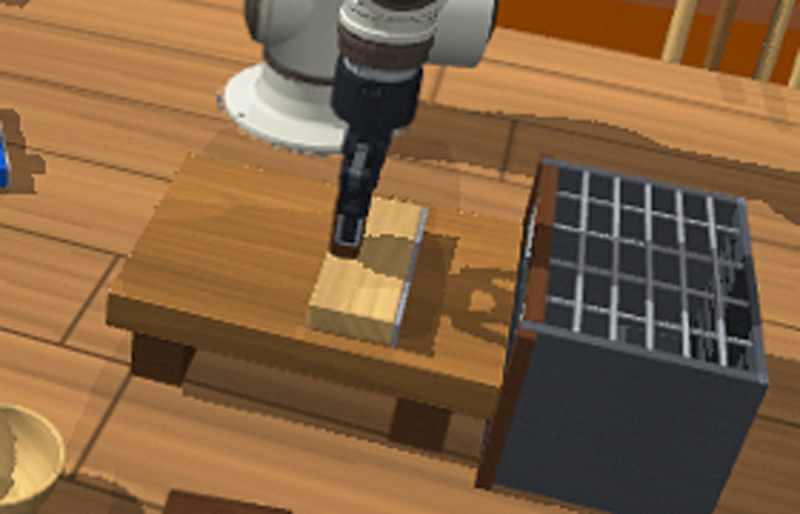

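View pics/i2.png

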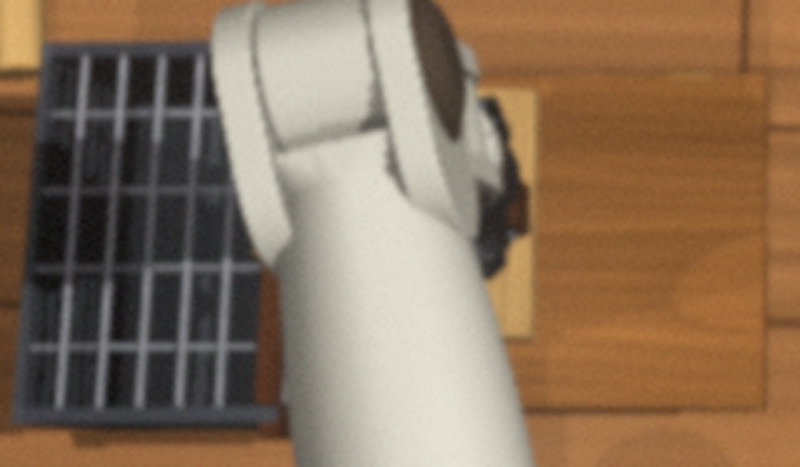

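The plank is bare and the flap hangs shut. I'm lifting and carrying the scraper back to its old free spot.

play_rows(commands="0 0 -2 15 0;0 0 -5 35 0;0 2 -25 50 -1;0 5 -60 50 -3;0 8 -100 50 -5;0 12 -140 50 -7;0 15 -180 50 -9;0 18 -220 50 -11;0 22 -260 50 -13;0 25 -300 50 -15")

```text
time: 12.47
ee_pos: [0.5189, -0.1695, 0.1945]
tcp_rot: [-179.9, 0.0, 76.7]
wrist_force: [1.9, 0.8, -3.0]
opening: 0.0413
```

play_rows(commands="0 3 -40 0 -1;0 7 -80 0 -2;0 11 -120 0 -3;0 14 -160 0 -4;0 17 -200 0 -5;0 19 -225 0 -6;0 20 -238 0 -6;0 20 -238 0 -6;0 20 -238 0 -6")

```text
time: 13.22
ee_pos: [0.539, -0.4059, 0.1937]
tcp_rot: [-179.9, -0.0, 70.7]
wrist_force: [0.2, -0.3, -3.2]
opening: 0.0411
```

play_rows(commands="0 0 0 -25 0;0 0 0 -55 0;0 0 0 -85 0;0 0 0 -115 0;0 0 0 -135 0;0 0 0 -142 0;0 0 0 -146 0;0 0 0 -146 0;0 0 0 -146 0")

```text
time: 13.97
ee_pos: [0.5401, -0.4056, 0.0511]
tcp_rot: [179.9, 0.0, 70.8]
wrist_force: [0.3, -0.3, -1.6]
opening: 0.0412
```

Run:
```python
from workcell import *
from h import *
s=camera("scene")[:,:,::-1];t=camera("top")[:,:,::-1]
cv2.imwrite("pics/j1.png",cv2.resize(s[120:270,150:330],(720,600),interpolation=2))
cv2.imwrite("pics/j2.png",cv2.resize(t,(640,400)))
o=get_obs();print(o['ee_pos'],o['tcp_rot'],o['wrist_force'])
```

```text
[ 0.54020493 -0.40600458  0.05126885] [1.79853478e+02 4.91063706e-02 7.08279248e+01] [ 0.54749066  0.29258315 -2.7368014 ]
```

View pics/j1.png

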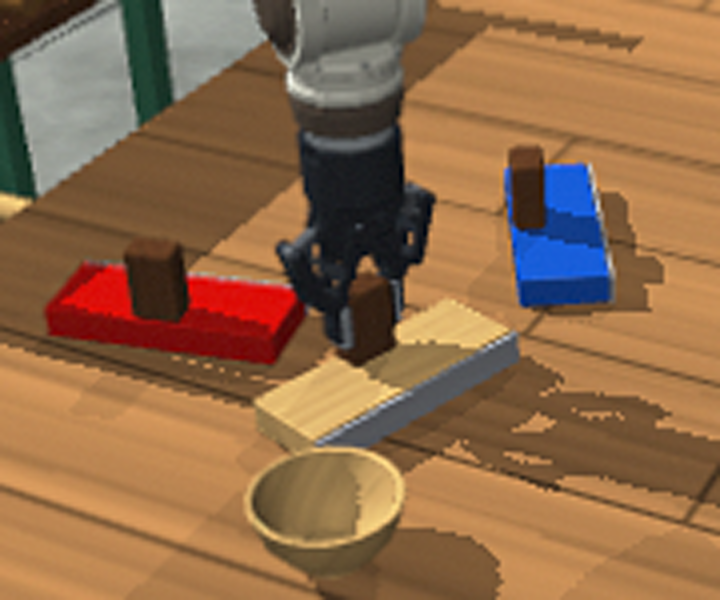

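View pics/j2.png

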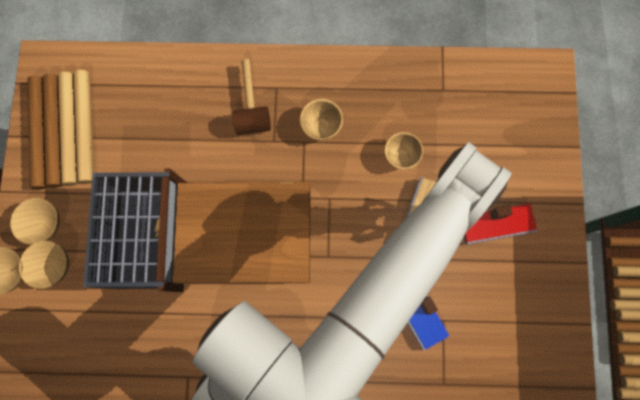

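The plank is empty, the bystanders are unmoved, and the scraper is about 5 mm above its old spot.

play_rows(commands="0 0 0 -2 0;0 0 0 -3 0;0 0 0 -4 0;0 0 0 -4 0")

```text
time: 14.4
ee_pos: [0.5397, -0.4058, 0.0464]
tcp_rot: [179.9, 0.0, 70.8]
wrist_force: [-1.5, 2.1, 4.6]
opening: 0.0416
```

play_rows(commands="0 0 0 -1 0;0 0 0 -1 0;0 0 0 -1 0")

```text
time: 14.65
ee_pos: [0.5397, -0.4058, 0.0464]
tcp_rot: [179.9, 0.0, 70.8]
wrist_force: [-4.4, 2.7, 10.4]
opening: 0.0412
```

It has seated on the bench, so I'm releasing, rising, and moving the arm aside to check.

play_rows(commands="1 0 0 0 0;1 0 0 0 0;1 0 0 0 0;1 0 0 0 0;1 0 0 0 0;1 0 0 0 0;1 0 0 0 0;1 0 0 0 0")

```text
time: 15.32
ee_pos: [0.5394, -0.4056, 0.0442]
tcp_rot: [-180.0, -0.0, 70.8]
wrist_force: [0.1, -0.0, -0.0]
opening: 0.0852
```

play_rows(commands="1 0 0 10 0;1 0 0 30 0;1 0 0 60 0;1 0 0 95 0;1 0 0 130 0;1 0 0 170 0;1 0 0 190 0;1 0 0 190 0")

```text
time: 15.98
ee_pos: [0.5403, -0.4063, 0.2416]
tcp_rot: [179.5, 0.2, 70.8]
wrist_force: [-0.7, 0.0, -0.0]
opening: 0.0855
```

play_rows(commands="1 -336 -104 0 -49;1 -336 -104 0 -49;1 -336 -104 0 -49;1 -336 -104 0 -49;1 -336 -104 0 -49;1 -336 -104 0 -49;1 -336 -104 0 -49;1 -336 -104 0 -49;1 -336 -104 0 -49;1 -336 -104 0 -49")

```text
time: 16.82
ee_pos: [0.1997, -0.5104, 0.2349]
tcp_rot: [180.0, 0.0, 21.6]
wrist_force: [-0.3, 0.3, -0.8]
opening: 0.0853
```

Run:
```python
from workcell import *
from h import *
s=camera("scene")[:,:,::-1];t=camera("top")[:,:,::-1]
cv2.imwrite("pics/k1.png",s);cv2.imwrite("pics/k2.png",t)
cv2.imwrite("pics/k3.png",np.vstack([cv2.resize(t[170:290,80:280],(500,300),interpolation=2),cv2.resize(s[180:300,460:580],(300,300),interpolation=2).repeat(1,0) if 0 else cv2.resize(s[180:300,400:600],(500,300),interpolation=2)]))
o=get_obs();print(o['time'],o['ee_pos'],o['qd'].round(2))
```

```text
16.9167 [ 0.20278411 -0.50969181  0.23460203] [ 2.15  0.42  0.26 -0.04  0.15  0.23]
```

View pics/k1.png

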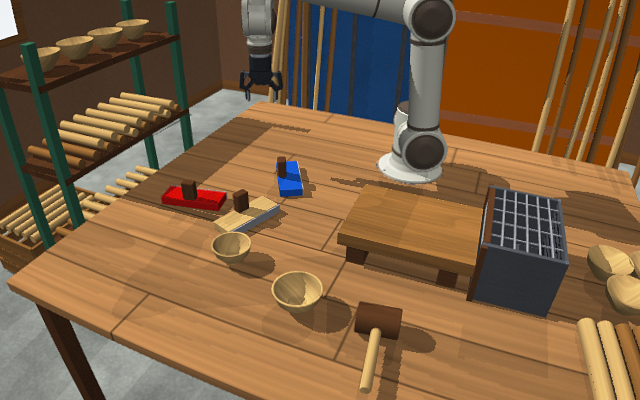

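View pics/k2.png

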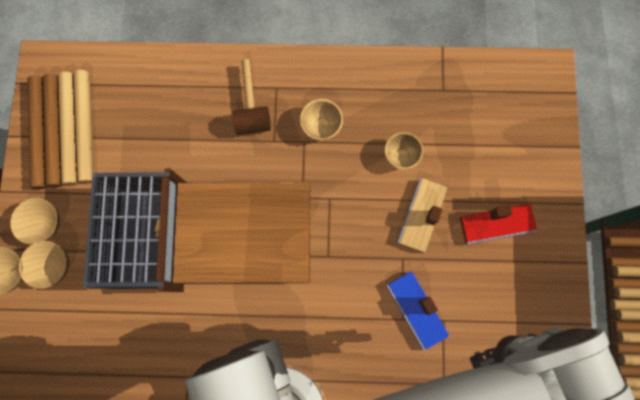

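View pics/k3.png

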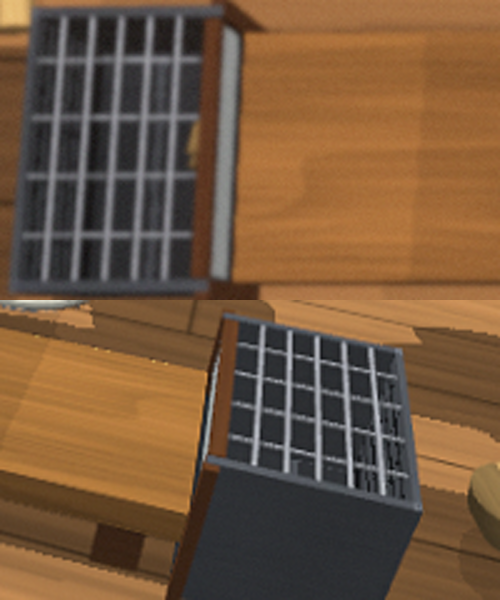

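Everything looks right except a sliver of chip just behind the crossbar, at about (157,228) in the top view. I need to know how deep it lies.

Run:
```python
from h import *
for z in(.01,.03,.06,.1,.11,.174): print(z,cast("top",[[156.5,228]],z).round(3), proj("scene",cast("top",[[156.5,228]],z)).round(0))
t=cv2.imread("pics/k2.png");s=cv2.imread("pics/k1.png")
k=np.hstack([cv2.resize(t[190:270,130:190],(400,533),interpolation=2),cv2.resize(s[180:230,470:510],(400,533),interpolation=2)])
cv2.imwrite("pics/l.png",np.clip(k.astype(float)*1.6,0,255).astype(np.uint8))
```

```text
0.01 [[0.493 0.37  0.01 ]] [[501. 272.]]
0.03 [[0.49  0.363 0.03 ]] [[500. 265.]]
0.06 [[0.486 0.352 0.06 ]] [[499. 254.]]
0.1 [[0.481 0.338 0.1  ]] [[497. 240.]]
0.11 [[0.479 0.335 0.11 ]] [[497. 237.]]
0.174 [[0.47  0.312 0.174]] [[494. 213.]]
```

View pics/l.png

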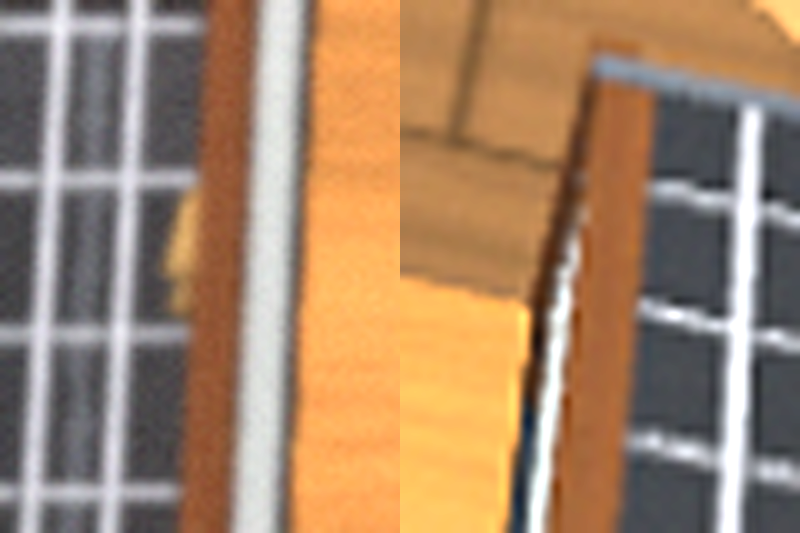

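Run:
```python
from h import *
for a,b,r in(("top0","k2",(190,280,80,320)),("scene0","k1",(180,320,330,580))):
    A=cv2.imread(f"pics/{a}.png").astype(int);B=cv2.imread(f"pics/{b}.png").astype(int)
    y0,y1,x0,x1=r
    d=cv2.GaussianBlur(np.abs(A-B).max(2).astype(np.uint8),(3,3),0)
    m=np.zeros_like(d);m[y0:y1,x0:x1]=(d[y0:y1,x0:x1]>22)
    n,l,st,ce=cv2.connectedComponentsWithStats(m)
    print(a,[(s.tolist()) for s in st[1:] if s[4]>4])
    d2=(d>30).astype(np.uint8);n,l,st,ce=cv2.connectedComponentsWithStats(d2)
    print('all',[(s.tolist()) for s in st[1:] if s[4]>12])
```

```text
top0 [[222, 199, 20, 28, 393], [193, 200, 19, 28, 356], [251, 208, 25, 25, 400], [154, 218, 7, 19, 86]]
all [[409, 199, 5, 10, 25], [193, 201, 19, 26, 308], [222, 200, 20, 27, 348], [252, 209, 24, 24, 335], [154, 219, 6, 18, 70], [401, 226, 6, 8, 20], [164, 321, 29, 10, 52], [251, 324, 10, 5, 20], [560, 326, 37, 5, 98], [283, 329, 31, 6, 46], [356, 329, 17, 9, 29], [526, 329, 78, 31, 386], [470, 333, 47, 24, 164], [606, 341, 4, 5, 15], [552, 359, 23, 9, 58], [539, 367, 11, 5, 24], [446, 368, 26, 8, 45], [278, 371, 9, 4, 24], [592, 383, 37, 17, 239]]
scene0 [[333, 181, 7, 3, 12], [367, 180, 7, 1, 7], [355, 182, 5, 2, 7], [357, 187, 6, 1, 6], [424, 189, 6, 2, 7], [379, 210, 26, 17, 309], [412, 221, 20, 20, 281], [441, 228, 21, 19, 291]]
all [[240, 0, 2, 9, 16], [247, 12, 2, 13, 25], [250, 35, 16, 2, 31], [246, 39, 25, 10, 89], [249, 54, 19, 6, 86], [270, 68, 7, 12, 36], [278, 71, 4, 7, 18], [270, 79, 7, 8, 22], [253, 83, 23, 10, 59], [239, 88, 12, 15, 76], [398, 126, 11, 13, 32], [248, 198, 2, 11, 16], [265, 204, 15, 8, 41], [379, 211, 25, 16, 289], [229, 216, 27, 16, 81], [412, 221, 19, 20, 258], [441, 228, 21, 19, 261]]
```

The before/after difference shows changes only where the chips were, inside the box, and at the scraper (shifted a millimetre or two), besides the arm itself. The flap strip looks the same as at the start, so it is shut, and the bowls and mallet did not move. I'm handing in.

```bash
python3 -c "
from workcell import *
job_done();print(get_obs()['time'])"
```

```text
the job is handed in; nothing more can be done
the job is handed in; nothing more can be done
```

I gripped the wooden scraper and set it down behind the chips. I swept all three through the flap until the blade was about 40 mm past the sill. Then I drew it back and stood it flat on the bench about where it had been. I handed the job in at about 17 s, with the arm back near its start pose. The largest wrist force in the readings was about 10 N.

**Final pictures:** The plank is bare and the flap looks the same as at the start, so it is shut. The bowls, the mallet and the blue and red look-alikes have not moved.

**Not fully confirmed:** Only one chip can be seen inside the box, as a sliver behind the crossbar in the top view. I take the other two to be hidden in the box below the crossbar. None lies on the plank or in view on the bench.

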